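# Start the drying turntable from its console

## Robot

A 7-joint arm with a two-finger parallel gripper is mounted at the origin on the work surface. World frame = base frame: x ahead of the robot, y to its left, z up, the work surface at z = 0. Lengths are in mm, angles in rad, forces in N, time in s.
With the tool pointing down it reaches from about 400 to 750 mm from the base axis. Payload 19.5 kg.
Tool frame: the origin (TCP) lies on the mounting face of the last link; the fingertips stand 173 mm ahead of it and the grasp point (between the pads) lies 155 mm ahead of it; z points along the fingers, y is the direction in which the jaws open and shut (so a half turn about z gives the same grasp; the last joint's range is limited). The gripper opens to 85 mm and grips with 20 to 120 N. Pads are 22 mm wide; open, the fingers measure 114 mm over their backs; the gripper's body (76 mm by 85 mm) begins 54 mm behind the grasp point. The pads swing forward as they close: fully open they stand 13 mm farther back than shut.
Start: joints at [-1.31, 0.707, -0.028, 1.485, 0.022, 0.951, -0.075], TCP at [171.455, 548.834, 404.668] pointing down, gripper open.
Joint ranges: [-2.71, 2.71], [-0.32, 2.16], [-1.57, 1.52], [0, 2.45], [-1.46, 4.6], [0, 2.02], [-2.83, 2.83]. Speed limits (rad/s): [1.89, 1.89, 2.57, 2.57, 3.01, 3.01, 3.01].

## Interface

Orientations are given as [roll, pitch, yaw] about the fixed x, y, z axes, in that order (R = Rz(yaw) Ry(pitch) Rx(roll)).
In Python, from plant import observe, grab_frame, camera_model, close_job gives the robot as it stands. The module is installed in compiled form; this text tells all that it offers.
- The arm moves only by the tool drive_tool, never from a script. Its argument "series" is a list that holds one entry, the list of rows, each a list of 6 numbers: the shift along the tool's x, y, z in cm, then the turn, a rotation vector about the tool's x, y, z in degrees. A call has 1 to 12 rows; each row shifts and turns the commanded pose from where the row before left it, along the tool's axes as they then stand; what a row does not reach is not made up. A row lasts 1/10 s, in which the tool goes at most 50 mm and 8.59 degrees, less where a joint would pass 70% of its speed; a pose out of reach is approached as far as the arm can. A call with a gripper value outside its range is refused whole. "grip" is the finger opening in cm, from 0 to 8.54, set as the call begins (left out, the last holds). The fingers move at their own pace and stop on an object; "force" is the grip in N (left out, the last holds). Time passes only in rows, so rows that do not move let the fingers close. It gives the time, the measured TCP pose, the force and the opening at its end, in the units of the state.
- observe(): the state, without advancing time (a new reading comes with each control period).
- grab_frame(name): name is "scene" or "top" or "wrist"; returns the picture (400x640x3 uint8, red, green, blue); there is no depth.
- camera_model(name): a dict with "mtx" (3x3 intrinsics, pixels), "extrinsics" (4x4, takes a point from camera to world coordinates). Camera axes: x right, y up, looking along -z (the intrinsics and any distortion apply to the point x, -y, -z); pixel columns grow to the right and rows downward; lengths in mm; the calibration is good to about 2 mm. The wrist camera is an equidistant fisheye: a pixel r from the principal point sees the ray r / f radians off the axis. A picture is of the moment at which its call begins: read the wrist's pose just before it. camera_model takes no time and is no camera call; for the wrist camera it gives the pose at the moment of the call.
- close_job(): hands the job in, once; it reports no verdict.
The state is a dict: "time_s": time; "q": joint angles; "qd": joint speeds; "tau": joint torques, N m; "tcp_pos": TCP position; "orientation": TCP orientation; "force": force on the tool from outside, world axes, zero at the start; "ft_torque": the same for the moment, N m; "gripper_width": finger opening in mm.
Only numpy, scipy, OpenCV 4.12 (cv2) and the standard library are available. Lean on these libraries where they do the work, as an engineer would, in place of code of your own. Each camera call takes 0.05 s, during which the arm holds its last target.

## Task

Start the drying turntable from its console: first press down the raised end of the paddle rocker so that it tips fully over, then push the long bar key fully in so that it stays down, and last press the large round button fully in, hold it there for about two seconds and let it come up again. Keep to that order, do not press the small round button, and leave the pots, the cup, the jar, the top and the other loose things standing where they are.

Things in the scene. Friction and masses are not known exactly. Their poses are not given: they have to be found in the camera images.
- console: low grey sheet-metal console fixed on the table, 210 mm (x) by 470 mm (y) by 40 mm high, origin at the centre of its underside, x away from the robot, y along its length; its position and yaw vary. Four modules with black keys sit on its top in a zigzag, all aligned with it, 140 mm or more apart centre to centre
- rocker (a joint): angle of the paddle rocker: about 0 (up to 0.06) at the start with its far (console +x) end raised, 0.4 rad fully over with that end down. Black paddle 64 mm long along console x, 36 mm wide, 12 mm thick, between two low thin cheeks; hinge axis along console y, 22 mm above the console top. It stays where it is left; needs about 2 N at rocker_end. Its module plate is 84 mm (x) by 78 mm (y), 12 mm thick, fixed on the console in one of four bays; which bay varies.
- rocker_end (a point): point on the upper face of the rocker's raised end, 22 mm from the hinge along the paddle (10 mm short of its end); at the start about 38 mm above the console top, about 8 mm lower when fully over; moves with the paddle
- bar_key (a joint): travel of the bar key, 0 up, 0.007 m fully in; black rectangular key 64 mm long along console y, 26 mm wide. It resists with about 3 N and stays where it is pushed. Its module plate is 84 mm (x) by 78 mm (y), 12 mm thick, fixed on the console in one of four bays; which bay varies.
- bar_key_top (a point): centre of the bar key's top face, 28 mm above the console top when up; moves with the key
- start (a joint): travel of the large round mushroom button, 0 up, 0.006 m fully in; black, 46 mm diameter; springs back, about 5 N holds it fully in. Its module plate is 84 mm (x) by 78 mm (y), 12 mm thick, fixed on the console in one of four bays; which bay varies.
- start_top (a point): centre of the mushroom button's top face, 34 mm above the console top when up; moves with it
- stop (a joint): travel of the small round button, 0 up, 0.006 m fully in; black, 20 mm diameter, springs back; not to be pressed. Its module plate is 84 mm (x) by 78 mm (y), 12 mm thick, fixed on the console in one of four bays; which bay varies.
- stop_top (a point): centre of the small button's top face, 26 mm above the console top
- spinning_top: loose turned wooden spinning top on the console, 38 mm wide, 42 mm high; origin under its foot
- dip_cup: loose small white cup on the console, 40 mm wide, 36 mm high; origin at the centre of its underside
- colour_jar: loose small glass jar on the console, 36 mm wide, 38 mm high; origin at the centre of its underside
- red_pot: loose open paint pot on the table to the left, 72 mm wide, 75 mm high; origin at the centre of its underside
- bowl: loose dark wooden bowl on the table to the right, 130 mm wide, 60 mm high; origin at the centre of its underside
- brush: loose flat paint brush lying on the table to the right, within 150 mm of its origin
- varnish: loose amber bottle on the table to the left, 52 mm wide, 90 mm high; origin at the centre of its underside

How it is judged (in metres and radians):
On the way, in this order (a step that is already met when the one before it is completed fails the run):
1. the rocker is tipped fully over (value of joint rocker above 0.33 rad), for 0.1 s.
2. the bar key is pushed fully in (value of joint bar_key above 0.0055 m), for 0.1 s.
3. the large round button is held fully in for 1.5 s (value of joint start above 0.0045 m), for 1.5 s.
At the end, for the whole second after the job is handed in: rocker over (above 0.33 of 0.4 rad), bar key in (above 5.5 of 7 mm), large and small round buttons up (within 1.5 mm), every loose thing at rest within 20 mm of where it stood (value of joint rocker above 0.33 rad and value of joint bar_key above 0.0055 m and value of joint each of start, stop below 0.0015 m and distance of each of spinning_top, dip_cup, colour_jar, red_pot, bowl, brush, varnish from where it was at the start of the episode below 0.02 m and linear speed of each of spinning_top, dip_cup, colour_jar, red_pot, bowl, brush, varnish below 0.02 m/s); the robot touches nothing.
It fails at once if the bar key is pushed before the rocker is over (value of joint bar_key above 0.003 m and value of joint rocker below 0.3 rad).
It fails at once if the large button is pressed before the rocker is over and the bar key in (value of joint start above 0.003 m and (value of joint rocker below 0.3 rad or value of joint bar_key below 0.005 m)).
It fails at once if the small round button is pressed (value of joint stop above 0.003 m).
It fails at once if a loose thing is shifted, lifted or knocked over (distance of any of spinning_top, dip_cup, colour_jar, red_pot, bowl, brush, varnish from where it was at the start of the episode above 0.03 m or angle between any of spinning_top, dip_cup, colour_jar, red_pot, bowl, varnish's own z axis and vertical above 0.5 rad).
It also fails if it takes over 58 s, if anything falls off the work surface, if the arm or the gripper's body presses on something with over 40 N, if the wrist force passes 120 N, or if a joint passes its speed limit or range.

## Working session

There is one attempt and no reset: what is moved stays moved. The work goes in short steps, Python scripts to look and compute and a tool call to move; the robot and the scene stay as the last step left them, time stands still between calls to the robot, and variables do not carry over. Pictures are saved under pics/ and viewed, and the job is handed in when it is done.

Besides the shell and the picture viewer there is one more tool, called after ">>>" as name(argument=value, ...) on one line, values as JSON. drive_tool: Moves the arm, as the interface text tells. Its arguments: {"type":"object","properties":{"series":{"type":"array"},"grip":{"type":"number"},"force":{"type":"number"}},"required":["series"]}

```bash
mkdir -p pics
python3 - <<'E'
from plant import *
import cv2,numpy as np
s=observe();print({k:np.round(v,3).tolist() for k,v in s.items()})
for n in("scene","top"):
    m=camera_model(n);print(n,np.round(m["mtx"],2).tolist(),np.round(m["extrinsics"],4).tolist(),[k for k in m])
    cv2.imwrite(f"pics/{n}0.png",grab_frame(n)[:,:,::-1])
E
```

```text
{'time_s': 0.0, 'q': [-1.31, 0.707, -0.028, 1.485, 0.022, 0.951, -0.075], 'qd': [-0.001, -0.0, -0.001, 0.0, -0.0, -0.002, 0.001], 'tau': [-0.0, -88.318, 1.235, -23.617, 0.017, 0.006, 0.0], 'tcp_pos': [171.433, 548.767, 404.234], 'orientation': [-3.14, 0.0, 2.839], 'force': [0.174, 0.174, 0.555], 'ft_torque': [0.038, 0.001, 0.012], 'gripper_width': 85.275}
scene [[520.03, 0.0, 324.69], [0.0, 520.03, 199.82], [0.0, 0.0, 1.0]] [[-0.5936, -0.5443, 0.5928, 1460.9496], [0.8048, -0.4035, 0.4354, 692.7646], [0.0022, 0.7355, 0.6775, 1182.2013], [0.0, 0.0, 0.0, 1.0]] ['mtx', 'extrinsics']
top [[454.02, 0.0, 320.01], [0.0, 454.02, 197.85], [0.0, 0.0, 1.0]] [[-0.0003, 0.9896, -0.1439, 311.6641], [-1.0, -0.0007, -0.0027, -9.0139], [-0.0028, 0.1439, 0.9896, 1464.4295], [0.0, 0.0, 0.0, 1.0]] ['mtx', 'extrinsics']
```

View pics/scene0.png

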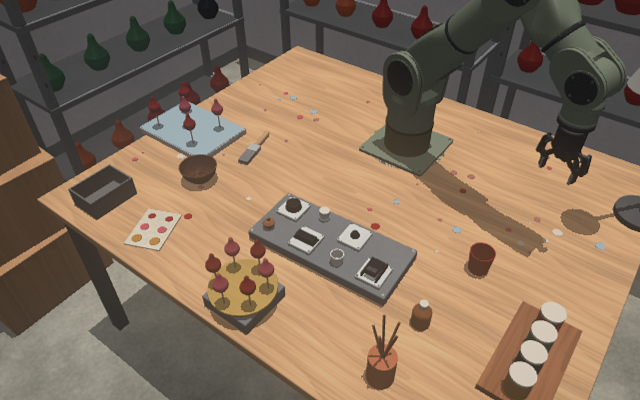

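View pics/top0.png

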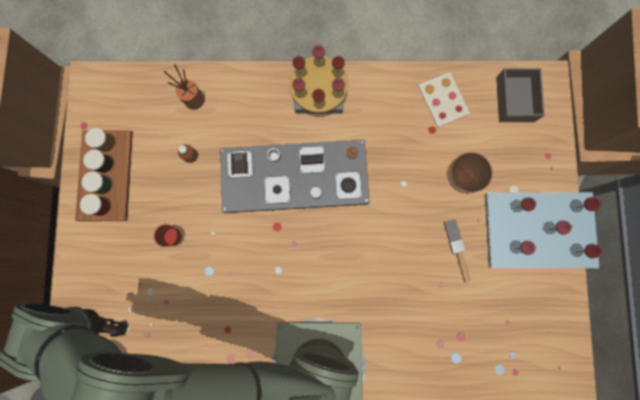

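The rocker module is at about (240,163) in the top view, the small button at (277,189), the bar key at (312,159) and the large button at (348,185). The loose things on the console are at about (273,154), (316,192) and (352,152). Next I measure them.

```bash
cat > h.py <<'E'
from plant import *
import cv2,numpy as np
def ray(m,u,v):
    K=m["mtx"];E=m["extrinsics"];d=np.array([(u-K[0,2])/K[0,0],-(v-K[1,2])/K[1,1],-1.])
    return E[:3,3],E[:3,:3]@d
def plane(m,u,v,z):
    o,d=ray(m,u,v);return o+d*(z-o[2])/d[2]
def proj(m,p):
    E=m["extrinsics"];K=m["mtx"];c=E[:3,:3].T@(np.array(p)-E[:3,3]);return K[0,0]*c[0]/-c[2]+K[0,2],K[1,1]*-c[1]/-c[2]+K[1,2]
E
python3 - <<'E'
from h import *
im=cv2.imread("pics/top0.png");m=camera_model("top")
c=im[125:225,205:385]
cv2.imwrite("pics/topz.png",cv2.resize(c,None,fx=4.4,fy=4.4,interpolation=cv2.INTER_CUBIC))
s=cv2.imread("pics/scene0.png")[185:305,240:425]
cv2.imwrite("pics/scenez.png",cv2.resize(s,None,fx=4.3,fy=4.3,interpolation=cv2.INTER_CUBIC))
g=cv2.cvtColor(c,cv2.COLOR_BGR2GRAY);hsv=cv2.cvtColor(c,cv2.COLOR_BGR2HSV)
# console mask: low saturation
mk=((hsv[...,1]<60)).astype(np.uint8)*255
mk=cv2.morphologyEx(mk,cv2.MORPH_OPEN,np.ones((5,5)));mk=cv2.morphologyEx(mk,cv2.MORPH_CLOSE,np.ones((15,15)))
k,_=cv2.findContours(mk,0,1);k=max(k,key=cv2.contourArea)
r=cv2.boxPoints(cv2.minAreaRect(k))+[205,125]
P=np.array([plane(m,*p,40) for p in r]);print(r,P.round(1),[np.linalg.norm(P[i]-P[i-1]).round(1) for i in range(4)])
w=(g>150).astype(np.uint8)*255
ks,_=cv2.findContours(w,0,1)
for q in ks:
    if cv2.contourArea(q)>60:
        q=cv2.convexHull(q);(cx,cy),sz,a=cv2.minAreaRect(q);print("white",cx+205,cy+125,sz,a,plane(m,cx+205,cy+125,52).round(1))
w=(g<45).astype(np.uint8)*255
ks,_=cv2.findContours(w,0,1)
for q in ks:
    if cv2.contourArea(q)>20:
        (cx,cy),sz,a=cv2.minAreaRect(q);print("dark",cx+205,cy+125,sz,a,plane(m,cx+205,cy+125,70).round(1))
E
```

```text
[[218.13203716 148.14571762]
 [364.8686676  139.11577225]
 [368.83094788 203.50271606]
 [222.09431458 212.53266907]] [[ 681.   323.3   40. ]
 [ 710.4 -150.1   40. ]
 [ 500.6 -159.6   40. ]
 [ 472.2  304.    40. ]] [np.float64(209.7), np.float64(474.3), np.float64(210.0), np.float64(464.5)]
white 315.5 192.0 (10.0, 11.0) 90.0 [535.7   9.   52. ]
white 276.86326599121094 189.4019317626953 (26.647327423095703, 25.01800537109375) 86.98721313476562 [544.1 130.9  52. ]
white 347.9670104980469 185.03807067871094 (26.71764373779297, 25.150205612182617) 85.91438293457031 [557.9 -93.4  52. ]
white 312.15164947509766 168.16803741455078 (8.3292875289917, 24.535186767578125) 84.80557250976562 [612.3  19.8  52. ]
white 239.32740783691406 164.08375549316406 (25.007713317871094, 24.86522102355957) 85.91438293457031 [625.7 251.3  52. ]
white 310.9447021484375 150.17035675048828 (7.5166473388671875, 24.34595489501953) 86.18592071533203 [670.9  23.7  52. ]
white 294.5 174.5 (99.0, 179.0) 90.0 [591.9  75.6  52. ]
```

View pics/topz.png

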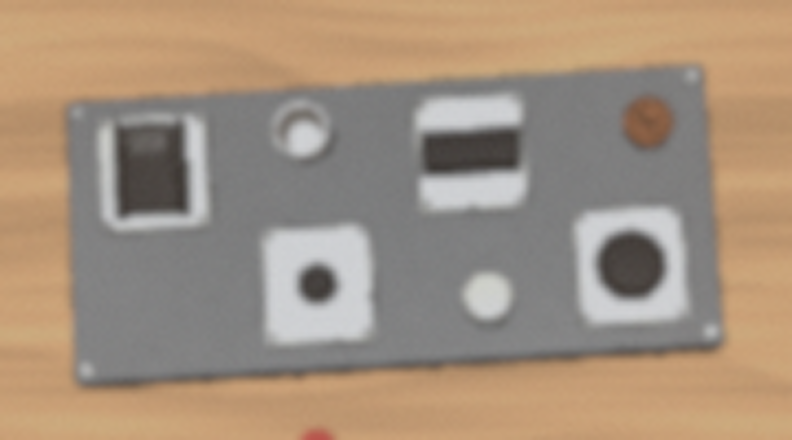

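View pics/scenez.png

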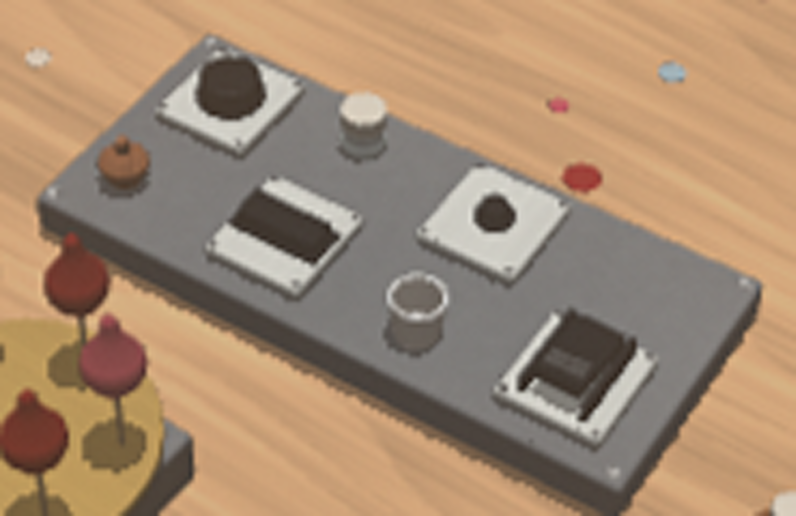

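Run:
```python
from h import *
m=camera_model("top");s=camera_model("scene")
im=cv2.imread("pics/scene0.png");g=cv2.cvtColor(im,cv2.COLOR_BGR2GRAY)
hull=np.array([plane(m,u,v,40) for u,v in[(218,148),(365,139),(369,203.5),(222,212.5)]])
mask=np.zeros_like(g);cv2.fillPoly(mask,[np.array([proj(s,p) for p in hull]).astype(np.int32)],255)
w=((g>140)&(mask>0)).astype(np.uint8)*255
w=cv2.morphologyEx(w,cv2.MORPH_CLOSE,np.ones((3,3)))
for q in cv2.findContours(w,0,1)[0]:
    if cv2.contourArea(q)>60:
        (cx,cy),sz,a=cv2.minAreaRect(q);M=cv2.moments(cv2.convexHull(q));cx,cy=M['m10']/M['m00'],M['m01']/M['m00'];print(cx,cy,sz,plane(s,cx,cy,52).round(1))
for p in [(544.1,130.9,52),(557.9,-93.4,52),(641.6,21.8,52),(625.7,251.3,52)]:print(p,np.round(proj(s,p),1))
# tops from top view (zoom px)
for n,u,v,z in[("start",631,264,74),("stop",317,284,66),("bar",471,152,68),("rockback",152,170,66),("cup",301,130,76),("jar",488,297,78),("top",648,122,70)]:
    print(n,plane(m,205+(u+.5)/4.4-.5,125+(v+.5)/4.4-.5,z).round(1))
# same points by scene zoom
for n,u,v,z in[("start",232,78,74),("stop",495,208,66),("bar",290,224,68)]:
    print("scene",n,plane(s,240+(u+.5)/4.3-.5,185+(v+.5)/4.3-.5,z).round(1))
```

```text
373.56167763157896 271.99095394736844 (29.96331024169922, 23.702320098876953) [630.  252.3  52. ]
336.85593220338984 253.38418079096044 (11.180339813232422, 13.416407585144043) [634.8 130.1  52. ]
305.71726755218214 238.7058823529412 (23.169689178466797, 28.567646026611328) [642.6  22.3  52. ]
321.1487356321839 225.71042145593867 (170.97496032714844, 45.2097282409668) [572.1  26.8  52. ]
(544.1, 130.9, 52) [354.7 235.1]
(557.9, -93.4, 52) [293.3 207. ]
(641.6, 21.8, 52) [305.8 238.4]
(625.7, 251.3, 52) [374.1 270.9]
start [555.4 -92.3  74. ]
stop [542.5 130.1  66. ]
bar [637.8  21.   68. ]
rockback [625.3 249.4  66. ]
cup [652.1 142.   76. ]
jar [531.2   8.6  78. ]
top [ 659.2 -105.6   70. ]
scene start [560.2 -89.5  74. ]
scene stop [548.1 133.1  66. ]
scene bar [645.6  30.1  68. ]
```

The two views agree to about 4 mm, and the console yaw is about 0.063 rad. I shut the fingers, align with the console and head for the rocker's far end at about (651,253).

>>> drive_tool(series=[[[0,0,0,0,0,-7],[0,0,0,0,0,-7],[0,0,0,0,0,-7],[-3,-2.1,0,0,0,0],[-3,-2.1,0,0,0,0],[-3,-2.1,0,0,0,0],[-3,-2.1,0,0,0,0],[-3,-2.1,0,0,0,0],[-3,-2.1,0,0,0,0],[-3,-2.1,0,0,0,0],[-3,-2.1,0,0,0,0],[-3,-2.1,0,0,0,0]]], grip=0)

```text
time_s: 1.3
tcp_pos: [454.1, 376.4, 404.5]
orientation: [-3.141, -0.0, -3.078]
force: [0.9, 0.4, -0.3]
gripper_width: -0.0
```

>>> drive_tool(series=[[[-3.15,-2.26,0,0,0,0],[-3.15,-2.26,0,0,0,0],[-3.15,-2.26,0,0,0,0],[-3.15,-2.26,0,0,0,0],[-3.15,-2.26,0,0,0,0],[-3.15,-2.26,0,0,0,0],[0,0,3,0,0,0],[0,0,3,0,0,0],[0,0,3,0,0,0],[0,0,1.5,0,0,0],[0,0,0,0,0,0]]])

```text
time_s: 2.4
tcp_pos: [649.8, 253.9, 297.3]
orientation: [-3.14, -0.004, -3.078]
force: [-0.2, -0.1, 0.2]
gripper_width: 0.0
```

Run:
```python
from h import *
print(camera_model("wrist"))
cv2.imwrite("pics/w1.png",grab_frame("wrist")[:,:,::-1])
s=grab_frame("scene")[:,:,::-1]
cv2.imwrite("pics/s1.png",cv2.resize(s[150:320,260:480],None,fx=3.5,fy=3.5,interpolation=cv2.INTER_CUBIC))
```

```text
{'mtx': array([[309.70691629,   0.        , 318.54311135],
       [  0.        , 309.70691629, 200.31068452],
       [  0.        ,   0.        ,   1.        ]]), 'extrinsics': array([[-6.45328130e-02, -9.51470663e-01, -3.00897149e-01,
         5.72095287e+02],
       [ 9.97914896e-01, -6.18838273e-02, -1.83371933e-02,
         2.47590783e+02],
       [-1.17336571e-03, -3.01453098e-01,  9.53480285e-01,
         2.67753812e+02],
       [ 0.00000000e+00,  0.00000000e+00,  0.00000000e+00,
         1.00000000e+00]])}
```

View pics/w1.png

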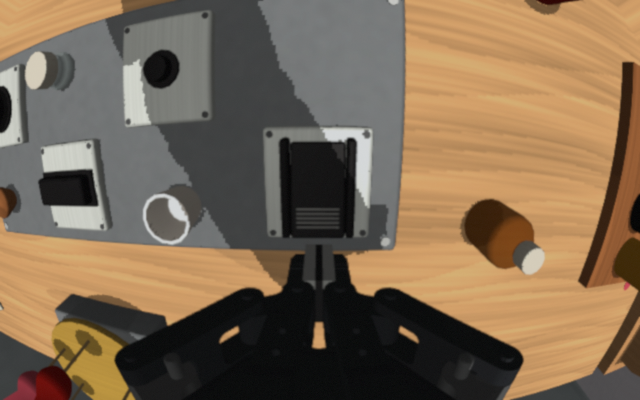

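View pics/s1.png

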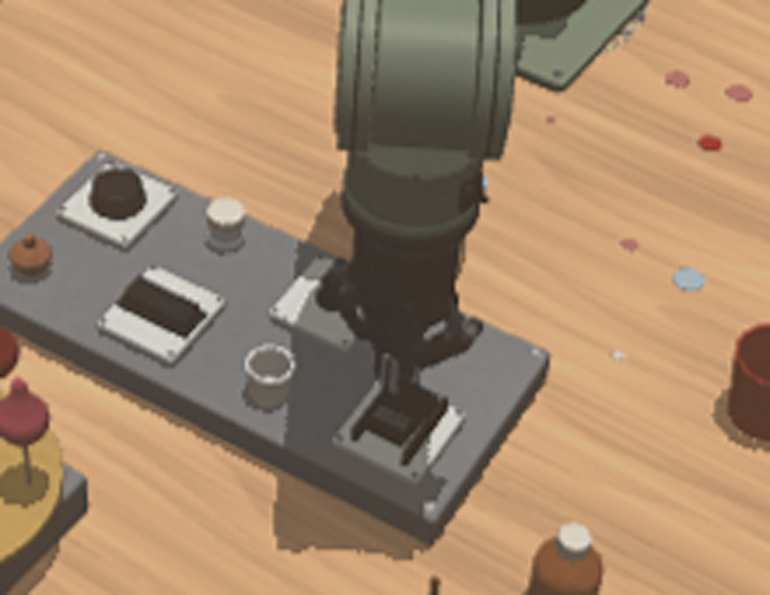

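The wrist view shows the rocker plate's screws at (268,133), (368,133), (273,234) and (386,241). The ribbed far end is at (318,217), the bar key at (68,187) and the small button at (160,68). I cast these with the fisheye model.

```bash
cat >> h.py <<'E'
def wplane(m,u,v,z):
    K=m["mtx"];E=m["extrinsics"];x=u-K[0,2];y=v-K[1,2];r=np.hypot(x,y);t=r/K[0,0]
    d=E[:3,:3]@np.array([np.sin(t)*x/r,-np.sin(t)*y/r,-np.cos(t)]);o=E[:3,3];return o+d*(z-o[2])/d[2]
E
python3 - <<'E'
from h import *
m=camera_model("wrist")
P=np.array([wplane(m,u,v,52) for u,v in[(268,133),(368,133),(273,234),(386,241)]]);print(P.round(1),P.mean(0))
for n,u,v,z in[("rib",318,217,78),("bar",68,187,68),("stop",161,66,66),("cup",167,218,76)]:print(n,wplane(m,u,v,z).round(1))
P=np.array([wplane(m,u,v,52) for u,v in[(42,148),(97,142),(57,229),(108,226)]]);print(P.mean(0))
E
```

```text
[[594.9 213.5  52. ]
 [590.4 284.2  52. ]
 [672.3 219.   52. ]
 [672.9 307.9  52. ]] [632.61148713 256.14315228  52.        ]
rib [645.9 252.3  78. ]
bar [639.4  32.8  68. ]
stop [546.3 135.2  66. ]
cup [655.6 142.   76. ]
[644.94849307  22.47235725  52.        ]
```

>>> drive_tool(series=[[[-0.2,0,2,0,0,0],[0,0,2,0,0,0],[0,0,0.3,0,0,0],[0,0,0.2,0,0,0],[0,0,0.2,0,0,0],[0,0,0,0,0,0]]])

```text
time_s: 3.1
tcp_pos: [652.3, 254.3, 253.5]
orientation: [3.141, 0.001, -3.078]
force: [0.0, -0.7, 0.0]
gripper_width: -0.5
```

>>> drive_tool(series=[[[0,0,0.2,0,0,0],[0,0,0.2,0,0,0],[0,0,0,0,0,0]]])

```text
time_s: 3.4
tcp_pos: [652.2, 254.2, 248.6]
orientation: [-3.142, 0.0, -3.078]
force: [0.8, -0.2, 0.7]
gripper_width: -0.2
```

>>> drive_tool(series=[[[0,0,0.2,0,0,0],[0,0,0.1,0,0,0],[0,0,0,0,0,0]]])

```text
time_s: 3.7
tcp_pos: [652.4, 254.2, 245.8]
orientation: [3.142, 0.001, -3.078]
force: [3.3, 0.7, 3.7]
gripper_width: -0.2
```

>>> drive_tool(series=[[[0,0,0.2,0,0,0],[0,0,0,0,0,0]]])

```text
time_s: 3.9
tcp_pos: [652.6, 254.2, 244.1]
orientation: [3.141, 0.002, -3.078]
force: [5.6, 0.2, 5.5]
gripper_width: 0.4
```

>>> drive_tool(series=[[[0,0,0.2,0,0,0],[0,0,0,0,0,0]]])

```text
time_s: 4.1
tcp_pos: [652.6, 254.2, 243.5]
orientation: [3.141, 0.002, -3.078]
force: [-0.1, -2.0, 23.0]
gripper_width: 0.1
```

The force jumped to 23 N at the rocker's lower stop. I lift and look.

>>> drive_tool(series=[[[0,0,-2,0,0,0],[0,0,-3,0,0,0],[0,0,-3,0,0,0],[0,-4,0,0,0,0],[0,-4,0,0,0,0],[0,-4,0,0,0,0],[0,-4,0,0,0,0],[0,-4,0,0,0,0],[0,-3,0,0,0,0],[0,0,0,0,0,0]]])

```text
time_s: 5.1
tcp_pos: [666.8, 19.9, 321.3]
orientation: [-3.139, -0.002, -3.083]
force: [-0.3, 0.0, 0.9]
gripper_width: -0.3
```

Run:
```python
from h import *
print(observe()["tcp_pos"])
m=camera_model("wrist");np.savez("w2.npz",**m);cv2.imwrite("pics/w2.png",grab_frame("wrist")[:,:,::-1])
s=grab_frame("scene")[:,:,::-1]
cv2.imwrite("pics/s2.png",cv2.resize(s[150:320,240:440],None,fx=3.5,fy=3.5,interpolation=cv2.INTER_CUBIC))
```

```text
[666.75150806  19.91394256 321.25064609]
```

View pics/w2.png

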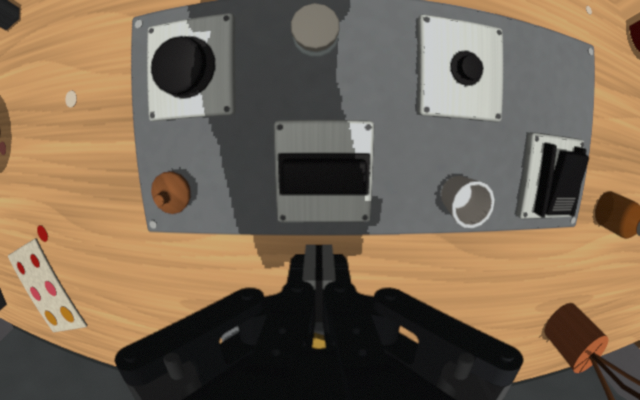

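View pics/s2.png

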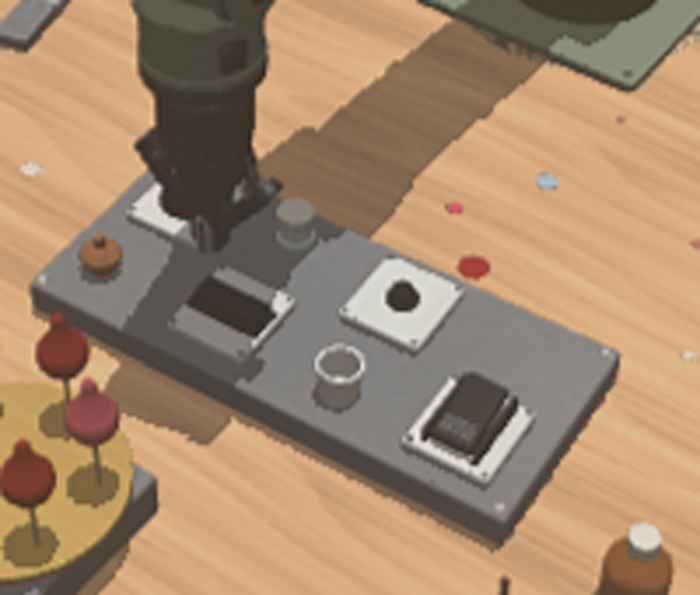

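The paddle's far end now lies low at (565,205). In the same wrist view the bar key is at (324,174) and the large button at (182,66).

Run:
```python
from h import *
m=np.load("w2.npz")
print(wplane(m,324,174,68).round(1),wplane(m,182,66,74).round(1))
print(np.mean([wplane(m,u,v,52) for u,v in[(280,127),(369,127),(281,217),(368,217)]],0))
print(np.mean([wplane(m,u,v,52) for u,v in[(153,33),(228,20),(154,114),(228,109)]],0))
```

```text
[639.6  20.5  68. ] [561.2 -88.4  74. ]
[642.61183452  21.44642294  52.        ]
[560.24970331 -93.15740574  52.        ]
```

>>> drive_tool(series=[[[2.56,0.3,0,0,0,0],[0,0,3,0,0,0],[0,0,3,0,0,0],[0,0,1,0,0,0],[0,0,0.3,0,0,0],[0,0,0,0,0,0]]])

```text
time_s: 5.8
tcp_pos: [641.3, 26.6, 249.3]
orientation: [3.141, 0.0, -3.077]
force: [-0.1, 0.3, 0.4]
gripper_width: 0.2
```

>>> drive_tool(series=[[[0,0,0.2,0,0,0],[0,0,0.2,0,0,0],[0,0,0.1,0,0,0],[0,0,0,0,0,0]]])

```text
time_s: 6.2
tcp_pos: [641.1, 26.0, 243.8]
orientation: [-3.142, 0.0, -3.078]
force: [0.5, -0.1, 0.1]
gripper_width: -0.2
```

>>> drive_tool(series=[[[0,-0.4,0,0,0,0],[0,0,0.2,0,0,0],[0,0,0.2,0,0,0],[0,0,0,0,0,0]]])

```text
time_s: 6.6
tcp_pos: [641.3, 22.0, 239.5]
orientation: [-3.141, -0.0, -3.078]
force: [-0.4, -0.3, 0.7]
gripper_width: -0.1
```

>>> drive_tool(series=[[[0,0,0.2,0,0,0],[0,0,0.2,0,0,0],[0,0,0,0,0,0]]])

```text
time_s: 6.9
tcp_pos: [641.3, 22.1, 235.4]
orientation: [3.142, -0.0, -3.078]
force: [-0.6, 0.3, -0.3]
gripper_width: 0.0
```

>>> drive_tool(series=[[[0,0,0.2,0,0,0],[0,0,0,0,0,0]]])

```text
time_s: 7.1
tcp_pos: [641.3, 22.2, 234.4]
orientation: [-3.142, 0.0, -3.078]
force: [-3.9, -0.2, 14.3]
gripper_width: -0.0
```

>>> drive_tool(series=[[[0,0,0.2,0,0,0],[0,0,0,0,0,0]]])

```text
time_s: 7.3
tcp_pos: [641.3, 22.2, 234.1]
orientation: [-3.141, 0.001, -3.078]
force: [-14.9, -0.2, 44.2]
gripper_width: 0.1
```

>>> drive_tool(series=[[[0,0,0,0,0,0]]])

```text
time_s: 7.4
tcp_pos: [641.3, 22.2, 234.1]
orientation: [-3.141, 0.001, -3.078]
force: [-14.2, -1.4, 43.4]
gripper_width: -0.1
```

Run:
```python
from h import *
o=observe();print(o["tcp_pos"],o["force"],o["ft_torque"])
cv2.imwrite("pics/w3.png",cv2.resize(grab_frame("wrist")[60:300,200:450,::-1],None,fx=2.4,fy=2.4))
s=grab_frame("scene")[:,:,::-1]
cv2.imwrite("pics/s3.png",cv2.resize(s[170:300,240:400],None,fx=4.5,fy=4.5,interpolation=cv2.INTER_CUBIC))
```

```text
[641.31212472  22.23902708 234.12016827] [-14.23536934  -1.42203247  43.37881039] [-0.28129412  3.35716333 -0.04131378]
```

View pics/w3.png

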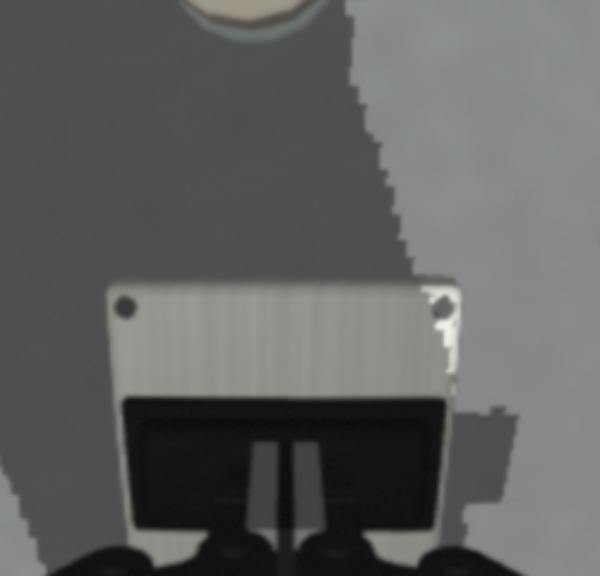

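View pics/s3.png

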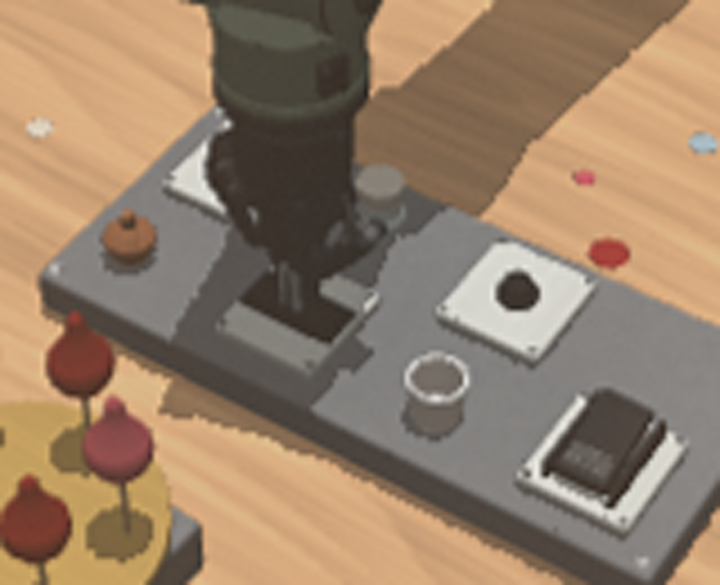

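The fingers rest on the key at TCP z 234.1. That puts the tips at 61 mm, which is the key's fully-in height, on a hard stop. Next I lift and go to the large button at about (560,-92).

>>> drive_tool(series=[[[0,0,-2,0,0,0],[0,0,-3,0,0,0],[0,0,-3,0,0,0],[2.9,-3.6,0,0,0,0],[2.9,-3.6,0,0,0,0],[2.9,-3.6,0,0,0,0],[0,0,0,0,0,0]]])

```text
time_s: 8.2
tcp_pos: [558.8, -96.4, 311.9]
orientation: [-3.139, -0.002, -3.084]
force: [0.3, 1.2, -0.1]
gripper_width: -0.0
```

Run:
```python
from h import *
print(observe()["tcp_pos"])
m=camera_model("wrist");np.savez("w4.npz",**m);cv2.imwrite("pics/w4.png",grab_frame("wrist")[:,:,::-1])
s=grab_frame("scene")[:,:,::-1]
cv2.imwrite("pics/s4.png",cv2.resize(s[170:300,240:400],None,fx=4.5,fy=4.5,interpolation=cv2.INTER_CUBIC))
```

```text
[558.83051686 -96.4042554  311.87547952]
```

View pics/w4.png

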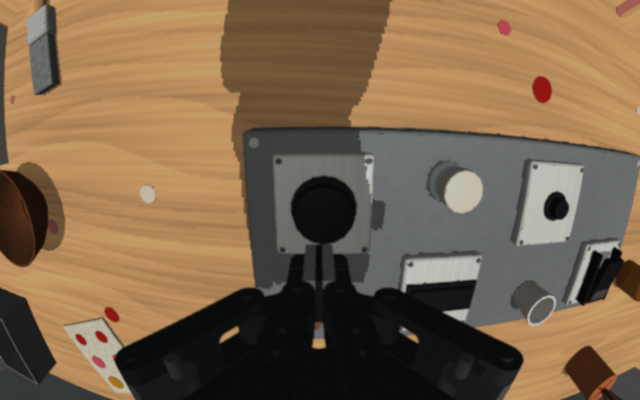

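View pics/s4.png

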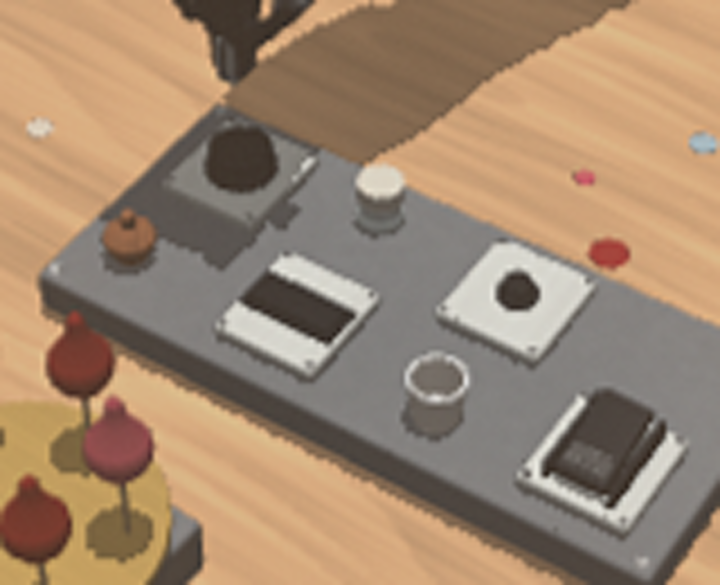

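The bar key stays low. The large button is at (324,209) in the wrist view.

Run:
```python
from h import *
m=np.load("w4.npz")
print(wplane(m,324,209,74).round(1),np.mean([wplane(m,u,v,52) for u,v in[(279,159),(369,159),(280,250),(368,247)]],0))
```

```text
[553.5 -94.7  74. ] [558.6520824  -93.99576053  52.        ]
```

>>> drive_tool(series=[[[0.1,0.2,2,0,0,0],[0,0,2.5,0,0,0],[0,0,1,0,0,0],[0,0,0,0,0,0]]])

```text
time_s: 8.7
tcp_pos: [560.4, -88.5, 255.7]
orientation: [3.141, -0.002, -3.077]
force: [0.2, -0.0, 0.3]
gripper_width: 0.3
```

>>> drive_tool(series=[[[0,0,0.3,0,0,0],[0,0,0.3,0,0,0],[0,0,0.3,0,0,0],[0,0,0,0,0,0]]])

```text
time_s: 9.1
tcp_pos: [560.3, -89.3, 247.7]
orientation: [-3.141, -0.0, -3.078]
force: [-0.8, 0.2, -0.3]
gripper_width: -0.2
```

>>> drive_tool(series=[[[0.2,-0.5,0,0,0,0],[0,0,0.2,0,0,0],[0,0,0.2,0,0,0],[0,0,0.2,0,0,0],[0,0,0,0,0,0]]])

```text
time_s: 9.6
tcp_pos: [558.6, -94.7, 241.6]
orientation: [-3.141, -0.0, -3.078]
force: [-0.9, -4.0, 4.9]
gripper_width: 0.0
```

>>> drive_tool(series=[[[0,0,0.2,0,0,0],[0,0,0,0,0,0]]])

```text
time_s: 9.8
tcp_pos: [558.6, -94.6, 241.0]
orientation: [-3.141, 0.001, -3.078]
force: [-8.0, -2.9, 29.1]
gripper_width: -0.2
```

The button is on its stop (29 N, tips at 68 mm). I hold it for 2 s.

>>> drive_tool(series=[[[0,0,0,0,0,0],[0,0,0,0,0,0],[0,0,0,0,0,0],[0,0,0,0,0,0],[0,0,0,0,0,0],[0,0,0,0,0,0],[0,0,0,0,0,0],[0,0,0,0,0,0],[0,0,0,0,0,0],[0,0,0,0,0,0]]])

```text
time_s: 10.8
tcp_pos: [558.6, -94.7, 241.0]
orientation: [-3.141, 0.001, -3.078]
force: [-7.3, -2.5, 30.1]
gripper_width: -0.2
```

>>> drive_tool(series=[[[0,0,0,0,0,0],[0,0,0,0,0,0],[0,0,0,0,0,0],[0,0,0,0,0,0],[0,0,0,0,0,0],[0,0,0,0,0,0],[0,0,0,0,0,0],[0,0,0,0,0,0],[0,0,0,0,0,0],[0,0,0,0,0,0]]])

```text
time_s: 11.8
tcp_pos: [558.6, -94.7, 241.0]
orientation: [-3.141, 0.001, -3.078]
force: [-7.6, -2.6, 30.3]
gripper_width: 0.1
```

>>> drive_tool(series=[[[0,0,-1,0,0,0],[0,0,-3,0,0,0],[0,0,-3,0,0,0],[0,0,-4,0,0,0],[3,0,-1,0,0,0],[3,0,0,0,0,0],[3,0,0,0,0,0],[0,0,0,0,0,0],[0,0,0,0,0,0]]])

```text
time_s: 12.7
tcp_pos: [468.9, -100.0, 360.0]
orientation: [3.142, 0.001, -3.078]
force: [0.8, -0.2, 0.5]
gripper_width: -0.3
```

Run:
```python
from h import *
o=observe();print(o["tcp_pos"],o["force"],o["time_s"])
cv2.imwrite("pics/w5.png",grab_frame("wrist")[:,:,::-1])
s=grab_frame("scene")[:,:,::-1]
cv2.imwrite("pics/s5.png",s)
cv2.imwrite("pics/s5z.png",cv2.resize(s[170:300,240:420],None,fx=4.4,fy=4.4,interpolation=cv2.INTER_CUBIC))
d=cv2.absdiff(s,cv2.imread("pics/scene0.png")).max(2)[170:340,150:440]
cv2.imwrite("pics/d5.png",cv2.resize(d,None,fx=2.7,fy=2.7))
```

```text
[ 468.92689991 -100.01566315  359.95861073] [ 0.80870503 -0.24510662  0.5203771 ] 12.7
```

View pics/s5z.png

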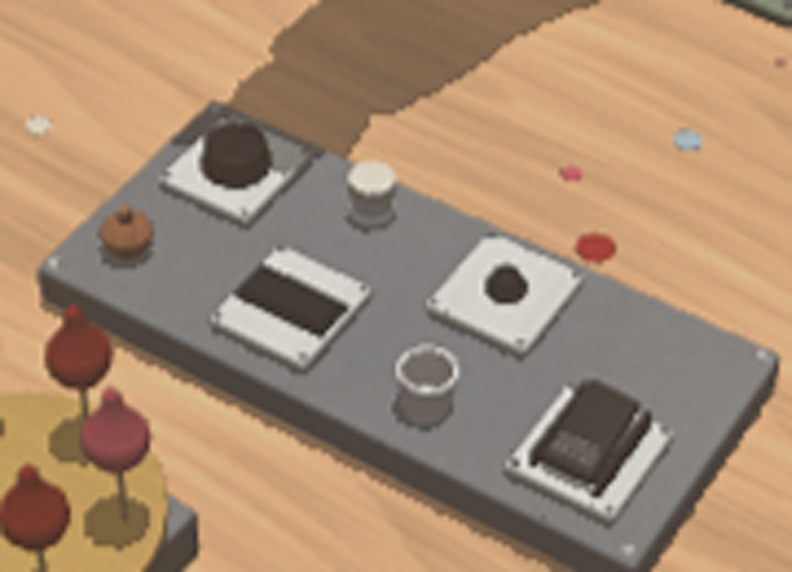

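View pics/s5.png

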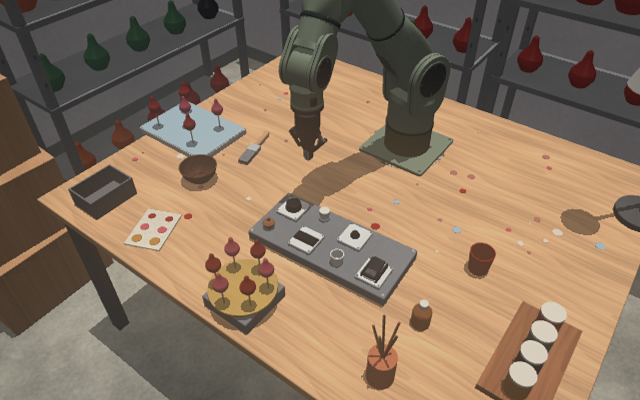

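View pics/d5.png

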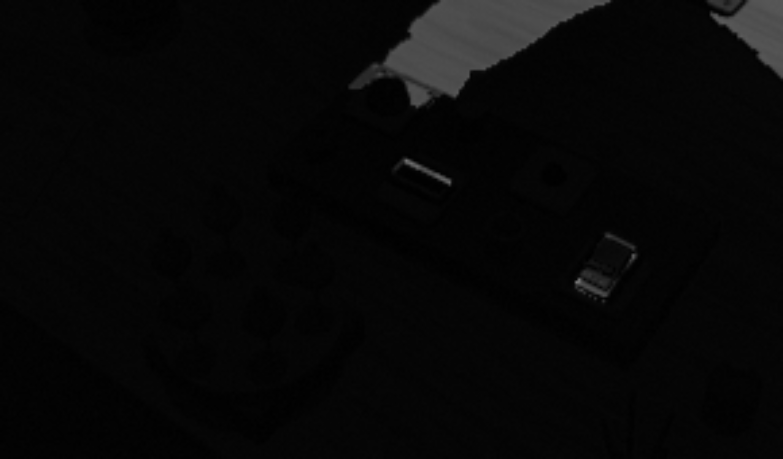

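The difference image shows changes only at the bar key (422,178), the rocker (607,265) and the arm's shadow. The large button is up again, and nothing loose has moved.

```bash
python3 -c "
from plant import *
print(close_job())"
```

```text
the job is handed in; nothing more can be done
None
```

I carried out the start sequence in the required order and handed the job in at about 12.8 s of the 58 s allowed. No verdict is reported.

- **Rocker:** I pressed its raised end down to the stop, where the force jumped to 23 N. Later pictures show that end staying down.
- **Bar key:** I pushed it in until the tips were at 61 mm, exactly its fully-in height, with about 44 N at the stop. It stayed down. The described 3 N resistance did not show clearly in the force readings on the way, so I relied on the depth, the hard stop and the pictures.
- **Large button:** I held it on its stop at about 30 N for just over 2 s, then released it. It came back up.

**Last checks:** Comparing the scene camera's first and last pictures around the console shows only the bar key, the rocker and the arm's shadow changed. The small button was never approached. The loose things, including those outside that crop, look unmoved in the full picture. The arm ended clear of everything, reading under 1 N.

**Disagreements:** The camera position estimates differed by up to about 10 mm on single points. I used the module plate centres, which agreed to about 4 mm. The first descents onto the bar key and large button were about 5 mm off in y, and I corrected both before pressing.

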